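# Fit the stirring shaft in the ointment stand and hold it at working height

## Task

Take the longer of the two stirring shafts out of the rack by its handle and thread it, foot first, down through the upper and then the lower bushing of the leaning guide on the stirring stand. Finish while still holding it still by the handle (do not let go): its foot well down inside the steel bowl, below the bowl's rim, but clear of the bowl's bottom, and its collar clear above the upper bushing, so that a colleague can clamp it at that height. Leave the bowl, the shorter shaft, the bottle and the jar where they are.

Things in the scene. Friction and masses are not known exactly. Their poses are not given: they have to be found in the camera images.
- shaft: The longer shaft, upright in one of the rack's holes, foot 8 mm above the table. Origin: centre of its foot; z up the shaft. From the foot: steel rod 10 mm thick, 135 mm long (its first 4 mm taper to 6 mm at the foot), steel stop collar 34 mm across, 4 mm thick, round grey plastic handle 22 mm across, 45 mm long; 184 mm in all, about 0.13 kg. Round: its yaw means nothing.
- short_shaft: The shorter stirring shaft, in the rack's other hole; not wanted. The same, but its steel rod is 95 mm long (144 mm in all). Origin: centre of its foot, 8 mm above the table; z up.
- rack: White plastic block fixed to the table, 60 x 150 x 55 mm (x, y, z), origin at the centre of its underside. Two upright holes 13 mm in diameter, 47 mm deep, 45 mm to either side of the centre along its y axis; which shaft is in which hole varies.
- stand: Stirring stand, fixed: white base plate 190 x 130 mm, 12 mm thick (x -65 to +125 mm), steel column 22 mm thick, 160 mm high at x +95 mm, two level arms 14 mm wide from it to the bushings. Origin: on the table, straight below the centre of the lower bushing's underside. Its x points from the bushings to the column, roughly away from the robot.
- guide: Two steel bushings in one line leaning 15 degrees from upright, top towards the stand's -x. Origin: centre of the lower bushing's underside, 75 mm above the table; z up along the axis. Lower bushing from z 0 to 20 mm, upper from 55 to 75 mm, open between. Bore 14 mm, widening in the upper 8 mm of each to a 25 mm funnel mouth; 36 mm across outside.
- upper_mouth (a point): Centre of the mouth of the upper bushing, on the axis at 75 mm above the guide's origin along the guide's z; axes as those of the guide.
- bowl: Loose stainless steel bowl standing on the stand's base plate under the lower bushing, rim 100 mm across, 46 mm high, 3 mm wall, inner floor about 5 mm above its underside. Origin: centre of its underside, 12 mm above the table and 12 mm from the stand's origin along its x, so that the rim is 58 mm above the table.
- bottle: Loose amber glass bottle, 56 mm in diameter, 115 mm high, standing; origin at the centre of its underside. Leave alone.
- jar: Loose white ceramic jar, 68 mm in diameter, 90 mm high, standing; origin at the centre of its underside. Leave alone.
There are look-alikes about, which are no part of the job. Leave any blue look-alike of the shaft alone.

How it is judged:
On the way, in this order (a step that is already met when the one before it is completed fails the run):
1. the longer shaft is lifted clear of the rack in the fingers (height (world z) of shaft above 0.075 m and contact force between the fingers and shaft above 1 N), for 0.1 s.
2. its foot has come through the upper bushing and is between the two bushings (z of shaft in the frame of guide between 0.012 and 0.066 m and x of shaft in the frame of guide between -0.012 and 0.012 m and y of shaft in the frame of guide between -0.012 and 0.012 m), for 0.1 s.
At the end, for the whole second after the job is handed in: The longer shaft runs through both bushings along their axis (within 0.1 rad and 8 mm), its foot 18 to 56 mm beyond the lower bushing's underside: inside the bowl below the rim, not touching the bowl, the collar at least 4 mm above the upper bushing; the fingers still hold it and it is still (z of shaft in the frame of guide between -0.056 and -0.018 m and x of shaft in the frame of guide between -0.008 and 0.008 m and y of shaft in the frame of guide between -0.008 and 0.008 m and angle between the z axis of shaft and the z axis of guide, either way round below 0.1 rad and contact force between the fingers and shaft above 1 N and contact force between shaft and bowl below 0.3 N and linear speed of shaft below 0.02 m/s); the arm keeps its last pose, push and grip.
It fails at once if the bowl is shifted by more than 20 mm (distance of bowl from where it was at the start of the episode above 0.02 m).
It fails at once if the shorter shaft is moved by more than 20 mm (distance of short_shaft from where it was at the start of the episode above 0.02 m).
It fails at once if the bottle is shifted by more than 20 mm or tipped (distance of bottle from where it was at the start of the episode above 0.02 m or angle between bottle's own z axis and vertical above 0.3 rad).
It fails at once if the jar is shifted by more than 20 mm or tipped (distance of jar from where it was at the start of the episode above 0.02 m or angle between jar's own z axis and vertical above 0.3 rad).
It also fails if it takes over 48 s, if anything falls off the work surface, if the arm or the gripper's body presses on something with over 40 N, if the wrist force passes 120 N, or if a joint passes its speed limit or range.

## Robot

A 7-joint arm with a two-finger parallel gripper is mounted at the origin on the work surface. World frame = base frame: x ahead of the robot, y to its left, z up, the work surface at z = 0. Lengths are in m, angles in rad, forces in N, time in s.
With the tool pointing down it reaches from about 0.425 to 0.875 m from the base axis. Payload 8.4 kg.
Tool frame: the origin (TCP) lies midway between the tips of the shut fingers; the grasp point (between the pads) lies grip_point_offset behind it (grip_point_offset is the distance from the TCP to the grasp point, in m); z points along the fingers, y is the direction in which the jaws open and shut (so a half turn about z gives the same grasp; the last joint's range is limited). The gripper opens to 87 mm and grips with 3 to 60 N. Pads are 19 mm wide; open, the fingers measure 117 mm over their backs; the gripper's body (75 mm by 190 mm) begins 51 mm behind the grasp point.
Start: joints at [-1.394, 0.333, 0.04, 1.465, -0.013, 1.343, -0.059], TCP at [0.177, 0.625, 0.223] pointing down, gripper open.
Joint ranges: [-2.58, 2.58], [-0.38, 2.09], [-1.3, 1.39], [0.25, 2.4], [-1.5, 4.64], [0.08, 2.09], [-2.65, 2.65]. Speed limits (rad/s): [2.22, 2.22, 2.79, 2.79, 3.14, 3.14, 3.14].

## Interface

Orientations are given as a unit quaternion [x, y, z, w].
In Python, from station import move_ptp, servo_line, move_joints, open_jaws, close, pause, ik, read_state, capture, camera_info, Unreachable, finish_job, grip_point_offset gives the robot as it stands. The module is installed in compiled form; this text tells all that it offers. Calls block until the motion is done:
- move_ptp(position, orientation): joint-space move of the TCP to a pose.
- servo_line(position, feed=0.15, orientation=None, f_stop=None): straight line of the TCP; orientation=None keeps the orientation; feed is the mean speed in m/s. With f_stop (N) it stops when the force on the tool has changed by that much, and returns True; else False.
- move_joints(angles): joint-space move.
- open_jaws() and close(effort=None): open the fingers fully, or close them until they stop; effort is the grip in N (None keeps the last).
- pause(seconds).
- ik(position, orientation): joint angles nearest the present ones, or None.
- read_state(): the state.
- capture(name): name is "side" or "top" or "wrist"; returns the picture (400x640x3 uint8, blue, green, red); there is no depth.
- camera_info(name): a dict with "camera_matrix" (3x3 intrinsics, pixels), "R" (3x3) and "t" (3): a world point X has camera coordinates R X + t; the wrist camera has in their place "tool_from_camera" (4x4, takes a point from camera to tool coordinates, whose origin is the TCP and whose axes are the flange's). Camera axes: x right, y down, z forward; pixel columns grow to the right and rows downward; lengths in m; the calibration is good to about 2 mm. A picture is of the moment at which its call begins: read the wrist's pose just before it. camera_info takes no time and is no camera call.
A pose or a line that the arm cannot do raises Unreachable and nothing moves.
- finish_job(): hands the job in, once; it reports no verdict.
The state is a dict: "t": time; "q": joint angles; "joint_vel": joint speeds; "effort": joint torques, N m; "tool_pos": TCP position; "tcp_rot": TCP orientation; "wrist_force": force on the tool from outside, world axes, zero at the start; "wrist_torque": the same for the moment, N m; "opening": finger opening in m.
Only numpy, scipy, OpenCV 4.12 (cv2) and the standard library are available. Lean on these libraries where they do the work, as an engineer would, in place of code of your own. Each camera call takes 0.05 s, during which the arm holds its last target. There are 200 camera calls.

## Working session

There is one attempt and no reset: what is moved stays moved. The work goes in short steps, each a Python script; the robot and the scene stay as the last script left them, time stands still between calls to the robot, and variables do not carry over. Pictures are saved under pics/ and viewed, about 8 in all and at most 12, crops included, and the job is handed in when it is done.

```bash
mkdir -p pics; python3 - <<'E'
from station import *
import cv2,numpy as np
s=read_state();print(s,grip_point_offset)
for n in("top","side"):
    cv2.imwrite(f"pics/{n}0.png",capture(n));c=camera_info(n);print(n,c, "campos",-np.array(c["R"]).T@np.array(c["t"]))
print(camera_info("wrist"))
E
```

```text
{'t': 0.0, 'q': array([-1.39420669,  0.33388208,  0.03989568,  1.46629581, -0.01341838,
        1.34330381, -0.0585275 ]), 'joint_vel': array([-0.00036575,  0.00057573,  0.00099925,  0.0015251 ,  0.00110573,
       -0.00064223, -0.0009243 ]), 'effort': array([-2.12418913e-04, -6.56358790e+01,  1.33500595e+00, -4.03781641e+01,
       -5.98802883e-02,  4.49040311e-02,  1.18878197e-04]), 'tool_pos': array([0.17690404, 0.6249618 , 0.2216662 ]), 'tcp_rot': array([ 1.37492786e-01,  9.90502436e-01, -8.08954483e-04, -6.25919841e-05]), 'wrist_force': array([-0.00552736, -0.71114402, -0.53570721]), 'wrist_torque': array([-0.02010578, -0.04345255,  0.01367346]), 'opening': 0.08705383499434927} 0.0187
top {'camera_matrix': array([[362.41840805,   0.        , 318.08602093],
       [  0.        , 362.41840805, 198.02326373],
       [  0.        ,   0.        ,   1.        ]]), 'R': array([[-0.00790174, -0.9995635 ,  0.02846709],
       [-0.9996346 ,  0.00715997, -0.02606543],
       [ 0.02585023, -0.02866265, -0.99925483]]), 't': array([0.00264963, 0.63128804, 0.84344534])} campos [0.60927505 0.02
[... 274 characters left out ...]
58549057, -0.6596608 ],
       [ 0.4284578 , -0.50178073, -0.75142532]]), 't': array([0.48970574, 0.37332696, 0.73726811])} campos [0.23757323 0.4631747  0.80732717]
{'camera_matrix': array([[304.50874178,   0.        , 321.80431354],
       [  0.        , 304.50874178, 201.37729971],
       [  0.        ,   0.        ,   1.        ]]), 'tool_from_camera': array([[ 7.07117352e-04, -9.51867924e-01, -3.06507676e-01,
         8.44612819e-02],
       [ 9.99999386e-01,  9.34548371e-04, -5.95253282e-04,
         6.88360288e-06],
       [ 8.53048755e-04, -3.06507067e-01,  9.51868000e-01,
        -1.61362886e-01],
       [ 0.00000000e+00,  0.00000000e+00,  0.00000000e+00,
         1.00000000e+00]])}
```

View pics/top0.png

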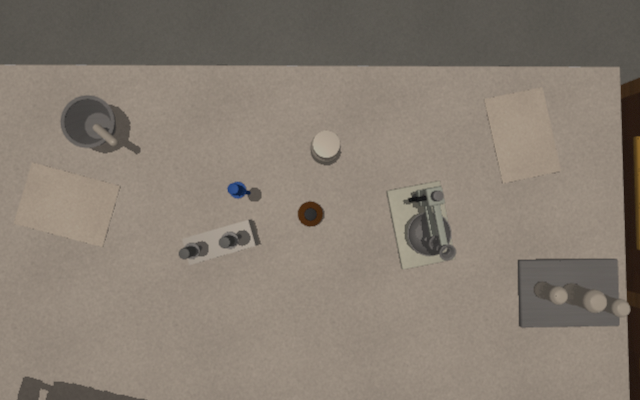

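View pics/side0.png

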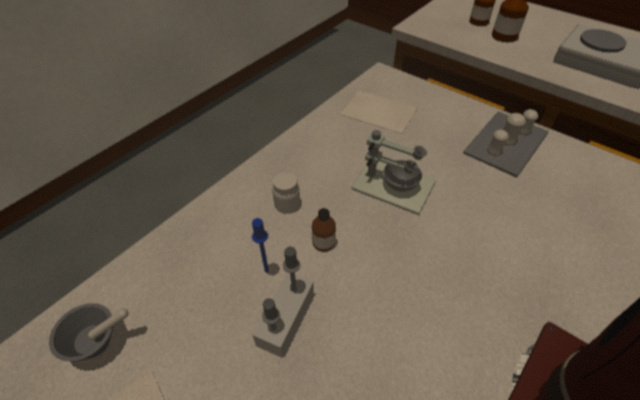

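The top view shows the rack at (220,243) with shafts at (190,251) and (232,240), the blue look-alike at (237,190), the bottle at (311,214), the jar at (326,147) and the stand at (425,225). In the side view the far rack shaft, at (291,255), looks longer than the near one at (270,308). I'll confirm that in enlarged crops.

```bash
python3 - <<'E'
import cv2,numpy as np
t=cv2.imread("pics/top0.png");s=cv2.imread("pics/side0.png")
f=lambda im,x,y,w,h,k:cv2.convertScaleAbs(cv2.resize(im[y:y+h,x:x+w],None,fx=k,fy=k,interpolation=cv2.INTER_CUBIC),alpha=1.5)
a=np.hstack([f(t,170,210,100,66,4),f(t,380,175,100,66,4)])
b=np.hstack([f(s,240,230,100,82,4)[:328],f(s,345,120,100,82,4)])
cv2.imwrite("pics/c1.png",np.vstack([a,b]))
E
```

```text
(no output)
```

View pics/c1.png

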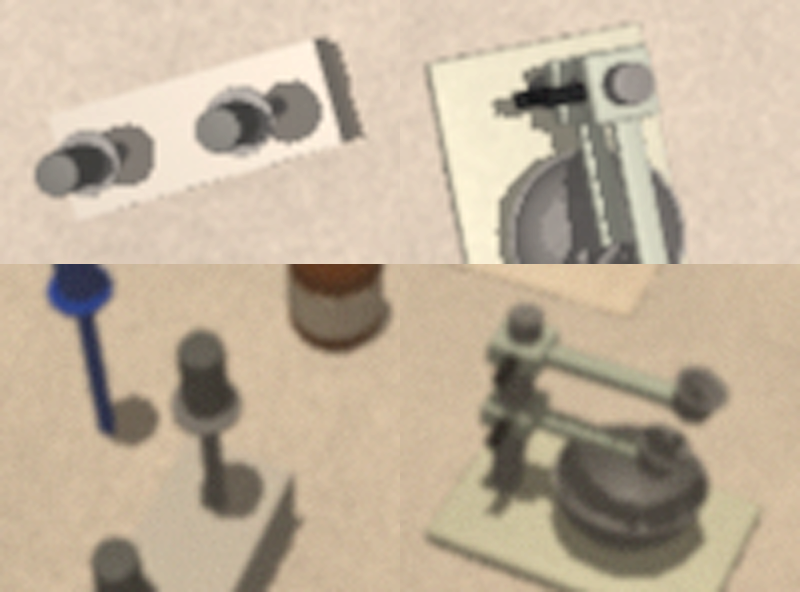

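The far side-view shaft shows the longer rod, so the top-view shaft at (225,242) is probably the longer one. I'll triangulate the handle tops and the mouth to check, since the tops should be at 0.192 m (long) and 0.152 m (short).

```bash
cat > h.py <<'E'
from station import *
import cv2,numpy as np
from scipy.spatial.transform import Rotation as Ro
from scipy.optimize import least_squares
def cam(n,st=None):
    c=camera_info(n);K=np.array(c["camera_matrix"])
    if n!="wrist": return K,np.array(c["R"]),np.array(c["t"])
    T=np.eye(4);T[:3,:3]=Ro.from_quat(st["tcp_rot"]).as_matrix();T[:3,3]=st["tool_pos"]
    M=np.linalg.inv(T@np.array(c["tool_from_camera"]));return K,M[:3,:3],M[:3,3]
def proj(c,X):
    K,R,t=c;p=(R@np.atleast_2d(X).T).T+t;p=p@K.T;return p[:,:2]/p[:,2:]
def ray(c,px,z):
    K,R,t=c;d=R.T@np.linalg.solve(K,[*px,1]);o=-R.T@t;return o+d*(z-o[2])/d[2]
def tri(cs,ps):
    f=lambda X:np.concatenate([proj(c,X)[0]-p for c,p in zip(cs,ps)])
    r=least_squares(f,[.6,0,.1]);return r.x,np.abs(r.fun).max()
E
python3 - <<'E'
from h import *
T,S=cam("top"),cam("side")
for n,a,b in [("right/far",(224.5,242.5),(290.7,250.3)),("left/near",(184.5,253),(269,304)),("mouth",(447.5,251.5),(420.7,150.3)),("blue top",(236,188),(258,224))]:
    print(n,tri([T,S],[a,b]))
print("coltop",ray(T,(437.25,195.75),.16),"corners",[ray(T,p,.012) for p in [(387.5,191.25),(440.5,180.5),(404,268)]])
print("bottle",ray(T,(311,214),.115),"jar",ray(T,(326,142),.09))
E
```

```text
right/far (array([0.54542166, 0.17388956, 0.19055408]), np.float64(0.7751084127468175))
left/near (array([0.52173231, 0.26122558, 0.14590335]), np.float64(0.6634933829950569))
mouth (array([ 0.51816423, -0.25567472,  0.14462625]), np.float64(1.192387681924913))
blue top (array([0.64684904, 0.15756329, 0.16942673]), np.float64(0.26982132090267896))
coltop [ 0.6301311  -0.23015774  0.16      ] corners [array([ 0.64596589, -0.16554069,  0.012     ]), array([ 0.67057422, -0.29195664,  0.012     ]), array([ 0.46571588, -0.20210653,  0.012     ])]
bottle [0.59584565 0.0157586  0.115     ] jar [ 0.74863847 -0.0175993   0.09      ]
```

This confirms it: the top-view shaft at (225,242) has its top at 0.191 m, so it is the longer one. The other measures 0.146 m. Next, wrist views of the shaft and the stand, plus reachability checks.

```bash
cat >> h.py <<'E'
def down(a):  # tool z down, tool y at world yaw a
    y=np.array([np.cos(a),np.sin(a),0]);z=np.array([0,0,-1.]);return Ro.from_matrix(np.c_[np.cross(y,z),y,z])
def guide(ox,oy,yaw):
    R=Ro.from_euler('z',yaw)*Ro.from_euler('y',-np.radians(15));return np.array([ox,oy,.075]),R
E
python3 - <<'E'
from h import *
import pickle
o,G=guide(.537,-.251,.21)
a=.785
for y in (0.785,1.57,.21): 
    Rt=(G*Ro.from_euler('z',-.21)*down(y))
    for d in(.26,.11): print(y,d,ik(o+G.apply([0,0,d]),Rt.as_quat()))
q=down(a).as_quat();W=[]
for i,p in enumerate([(.545,.174,.29),(.51,-.20,.30),(.57,-.28,.31)]):
    move_ptp(p,q);pause(.2);s=read_state();im=capture("wrist");W.append((s,im));cv2.imwrite(f"pics/w{i}.png",im);print(s["t"],s["tool_pos"])
pickle.dump(W,open("w.pkl","wb"))
f=lambda k:cv2.convertScaleAbs(W[k][1],alpha=1.5)
cv2.imwrite("pics/w12.png",np.vstack([cv2.resize(f(k),(480,300)) for k in (1,2)]))
E
```

```text
0.785 0.26 [-0.74476182 -0.32391072  1.06843655  1.7672774   0.15383176  1.30726459
  1.09504368]
0.785 0.11 [-0.08670271  0.05361402  0.61250405  1.92220614 -0.24523738  0.99214705
  1.42280648]
1.57 0.26 [-0.74476182 -0.32391072  1.06843655  1.7672774   0.15383176  1.30726459
  1.88004368]
1.57 0.11 [ 0.64464669  0.07379289 -0.15184148  1.88964443 -0.18891091  0.98605186
  2.15356979]
0.21 0.26 [-0.5085366  -0.20484407  0.93532926  1.76416826  0.00873697  1.28891671
  0.64259212]
0.21 0.11 [-0.45599359  0.0621431   1.00709156  1.93374568 -0.27567502  0.99838844
  0.88469242]
2.4083 [0.5447996  0.17471631 0.28985208]
4.0583 [ 0.51047925 -0.19889291  0.29987913]
4.7917 [ 0.56993526 -0.27895358  0.31033736]
```

View pics/w0.png

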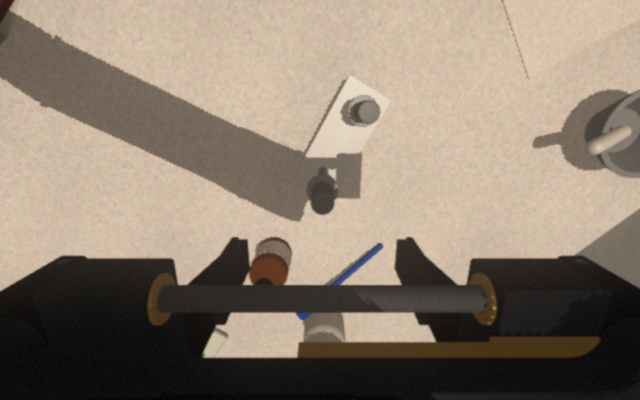

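View pics/w12.png

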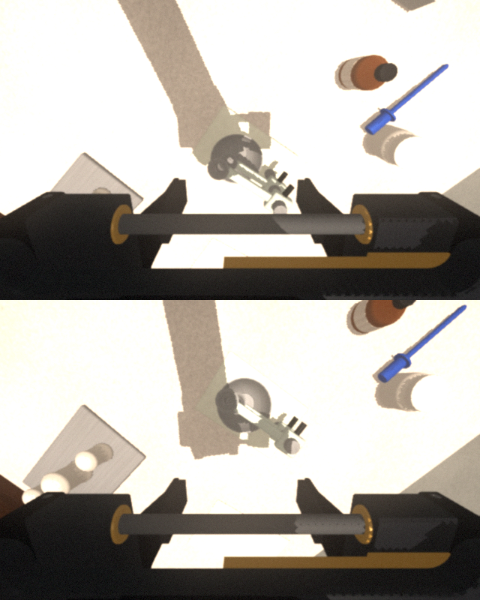

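w0 shows the long handle's top at about (321,202) and the short shaft at (365,112). w1 and w2 show the guide head-on. I'll enlarge these to get precise pixels.

```bash
python3 - <<'E'
import pickle,cv2,numpy as np
W=pickle.load(open("w.pkl","rb"))
f=lambda im,x,y,w,h,k,a:cv2.convertScaleAbs(cv2.resize(im[y:y+h,x:x+w],None,fx=k,fy=k,interpolation=cv2.INTER_CUBIC),alpha=a)
a=np.hstack([f(W[1][1],260,150,160,120,2.5,1.2),f(W[2][1],260,80,160,120,2.5,1.2)])
t=cv2.imread("pics/top0.png")
b=np.hstack([f(W[0][1],280,145,80,60,5,2),f(t,400,205,80,60,5,1.5)])
cv2.imwrite("pics/c2.png",np.vstack([a,b]))
E
```

```text
(no output)
```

View pics/c2.png

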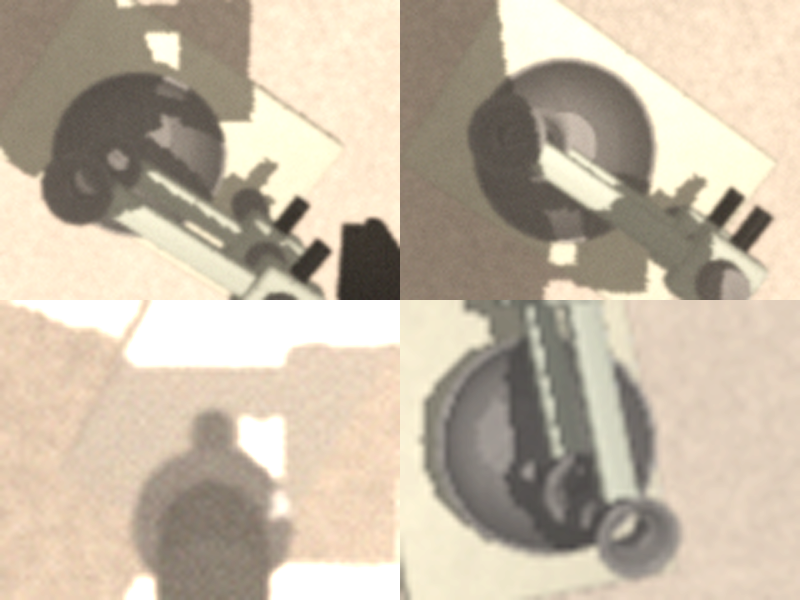

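```bash
python3 - <<'E'
from h import *
import pickle
W=pickle.load(open("w.pkl","rb"));C={"T":cam("top"),"S":cam("side"),**{f"w{i}":cam("wrist",W[i][0]) for i in range(3)}}
ob=[("T",(224.5,242.5)),("S",(290.7,250.3)),("w0",(321.8,203.5))]
f=lambda X:np.concatenate([proj(C[c],[*X,.192])[0]-p for c,p in ob])
r=least_squares(f,[.545,.174]);print("shaft",r.x,r.fun.round(1))
print("w0 rod at .055 pred",proj(C["w0"],[*r.x,.055]),"collar",proj(C["w0"],[*r.x,.147]), [ray(C[c],p,.192)[:2].round(4) for c,p in ob])
ob=[("m","T",(448.4,253)),("m","S",(420.7,150.3)),("m","w1",(291.6,224.4)),("m","w2",(304,134.4)),
("c","T",(437.25,195.75)),("c","w2",(391.2,192)),("k0","T",(387.5,191.25)),("k1","T",(440.5,180.5)),("k2","T",(404,268)),("k1","w2",(410,143.2)),("k1","w1",(397.2,208)),("b","w2",(326.8,140)),("b","w1",(315.2,211.2)),("b","T",(429.5,234))]
s15,c15=np.sin(np.radians(15)),np.cos(np.radians(15))
L={"m":(-.075*s15,0,.075+.075*c15),"c":(.095,0,.16),"k0":(.125,.065,.012),"k1":(.125,-.065,.012),"k2":(-.065,.065,.012),"b":(.012,0,.058)}
def g(P):
    R=Ro.from_euler('z',P[2]);return np.concatenate([proj(C[c],R.apply(L[n])+[P[0],P[1],0])[0]-p for n,c,p in ob])
r=least_squares(g,[.537,-.251,.21],loss="soft_l1");print("stand",r.x)
for o,e in zip(ob,g(r.x).reshape(-1,2)):print(o,e.round(1))
R=Ro.from_euler('z',r.x[2]);print("mouth",R.apply(L["m"])+[*r.x[:2],0],[ray(C[c],p,L["m"][2])[:2].round(4) for n,c,p in ob[:4]])
E
```

```text
shaft [0.54546262 0.1739816 ] [ 0.3  0.6 -0.9 -0.5 -0.1 -0.1]
w0 rod at .055 pred [[321.86056964 171.01688688]] collar [[321.77218339 189.82289282]] [array([0.5466, 0.1745]), array([0.5436, 0.1737]), array([0.5456, 0.174 ])]
stand [ 0.53646432 -0.24999623  0.23275921]
('m', 'T', (448.4, 253)) [-0.3 -0.3]
('m', 'S', (420.7, 150.3)) [-1.  -0.3]
('m', 'w1', (291.6, 224.4)) [-0.7  0.6]
('m', 'w2', (304, 134.4)) [-1.2 -0.8]
('c', 'T', (437.25, 195.75)) [-1.   0.6]
('c', 'w2', (391.2, 192)) [3.3 0.3]
('k0', 'T', (387.5, 191.25)) [-3.2  1.2]
('k1', 'T', (440.5, 180.5)) [-3.2 -1. ]
('k2', 'T', (404, 268)) [-0.1  3.2]
('k1', 'w2', (410, 143.2)) [-45.3  66. ]
('k1', 'w1', (397.2, 208)) [-42.8  59.2]
('b', 'w2', (326.8, 140)) [ 0.1 -0.2]
('b', 'w1', (315.2, 211.2)) [1.2 0.5]
('b', 'T', (429.5, 234)) [-0.4 -0. ]
mouth [ 0.51757635 -0.25447373  0.14744444] [array([ 0.5171, -0.2551]), array([ 0.5152, -0.2552]), array([ 0.5176, -0.2534]), array([ 0.5191, -0.2542])]
```

The wrist corner I read was the other plate corner (k0). I'll correct that, refit, and then grasp.

```bash
python3 - <<'E'
from h import *
import pickle
W=pickle.load(open("w.pkl","rb"));C={"T":cam("top"),"S":cam("side"),**{f"w{i}":cam("wrist",W[i][0]) for i in range(3)}}
ob=[("m","T",(448.4,253)),("m","S",(420.7,150.3)),("m","w1",(291.6,224.4)),("m","w2",(304,134.4)),
("c","T",(437.25,195.75)),("k0","T",(387.5,191.25)),("k1","T",(440.5,180.5)),("k2","T",(404,268)),("k0","w2",(410,143.2)),("k0","w1",(397.2,208)),("b","w2",(326.8,140)),("b","w1",(315.2,211.2)),("b","T",(429.5,234))]
s15,c15=np.sin(np.radians(15)),np.cos(np.radians(15))
L={"m":(-.075*s15,0,.075+.075*c15),"c":(.095,0,.16),"k0":(.125,.065,.012),"k1":(.125,-.065,.012),"k2":(-.065,.065,.012),"b":(.012,0,.058)}
def g(P):
    R=Ro.from_euler('z',P[2]);return np.concatenate([proj(C[c],R.apply(L[n])+[P[0],P[1],0])[0]-p for n,c,p in ob])
r=least_squares(g,[.537,-.251,.21],loss="soft_l1");print("stand",r.x)
for o,e in zip(ob,g(r.x).reshape(-1,2)):print(o,e.round(1))
print("mouth",Ro.from_euler('z',r.x[2]).apply(L["m"])+[*r.x[:2],0])
q=down(.785).as_quat();x,y=.5455,.174
move_ptp((x,y,.24),q);servo_line((x,y,.151),feed=.1);s0=read_state()
close(40);pause(.2);s=read_state();print(s["t"],s["opening"],s["tool_pos"],s["wrist_force"]-s0["wrist_force"])
print(servo_line((x,y,.33),feed=.12));pause(.2);s=read_state();print(s["t"],s["opening"],s["wrist_force"])
a,b=capture("top"),capture("side")
pickle.dump((s,a,b),open("g.pkl","wb"))
# predicted points: foot at grasp tcp - .143
foot=s["tool_pos"]-[0,0,.143];print("pred",proj(C["T"],foot),proj(C["S"],foot))
for n,im in(("T",a),("S",b)):
    c=proj(C[n],foot+[0,0,.07])[0].astype(int)
    im=im[max(c[1]-50,0):c[1]+50,max(c[0]-65,0):c[0]+65];print(n,c)
    cv2.imwrite(f"pics/g{n}.png",im)
f=lambda n:cv2.convertScaleAbs(cv2.resize(cv2.imread(f"pics/g{n}.png"),(520,400),interpolation=cv2.INTER_CUBIC),alpha=1.5)
cv2.imwrite("pics/g.png",cv2.resize(np.hstack([f("T"),f("S")]),(800,308)))
E
```

```text
stand [ 0.53618764 -0.25079563  0.19018008]
('m', 'T', (448.4, 253)) [-0.3 -0. ]
('m', 'S', (420.7, 150.3)) [-0.9 -0.2]
('m', 'w1', (291.6, 224.4)) [-1.   0.3]
('m', 'w2', (304, 134.4)) [-1.5 -1.2]
('c', 'T', (437.25, 195.75)) [1.4 0.3]
('k0', 'T', (387.5, 191.25)) [-0.9 -0.3]
('k1', 'T', (440.5, 180.5)) [-0.4 -0.3]
('k2', 'T', (404, 268)) [-1.2  2.4]
('k0', 'w2', (410, 143.2)) [2.6 0.2]
('k0', 'w1', (397.2, 208)) [2.4 0.2]
('b', 'w2', (326.8, 140)) [-0.7  0.4]
('b', 'w1', (315.2, 211.2)) [0.5 1.1]
('b', 'T', (429.5, 234)) [0.2 0.1]
mouth [ 0.51712619 -0.25446508  0.14744444]
8.85 0.02103675699376669 [0.54552262 0.17402955 0.15101694] [ 0.86537519  0.24138816 -0.11537844]
False
10.6917 0.021097140066654748 [ 1.1160449   0.65730168 -0.61269284]
pred [[225.45462229 242.91871217]] [[290.05022899 251.53234266]]
T [215 247]
S [287 228]
```

View pics/g.png

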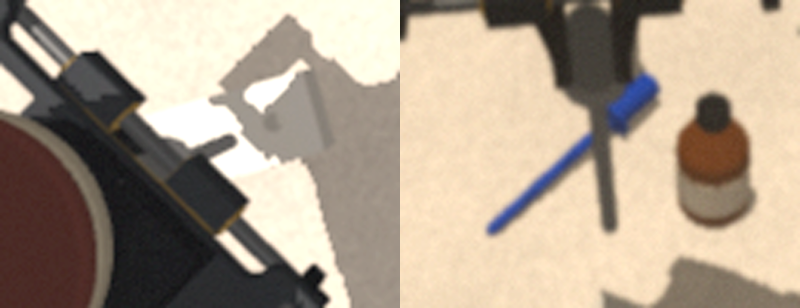

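The grasp is good: opening is 21 mm, and the foot at side (290,252.7) and top (224.8,242.8) is within about 1 px of the prediction. The blue look-alike is lying flat; it already was in w0, at 2.4 s. Now I'll move to the tilted pre-insert pose and check the alignment before inserting.

```bash
python3 - <<'E'
from h import *
yaw=.195
o,G=guide(.5362,-.2508,yaw)
q=(G*Ro.from_euler('z',-yaw)*down(.785)).as_quat()
P=lambda foot:o+G.apply([0,0,foot+.143])
for f in(.10,.04,-.038):print(f,ik(P(f),q))
move_ptp(P(.10),q);pause(.4);s=read_state();print(s["t"],s["tool_pos"]-P(.10),s["q"])
R=Ro.from_quat(s["tcp_rot"]);print("tilt err",np.degrees((R*Ro.from_quat(q).inv()).magnitude()))
foot=s["tool_pos"]+R.apply([0,0,.143]);out=[]
for n in("top","side"):
    im=capture(n);cv2.imwrite(f"pics/p_{n}.png",im);c=cam(n);m=proj(c,o+G.apply([0,0,.075]))[0];print(n,"foot",proj(c,foot),"mouth",m,"collar",proj(c,foot+R.apply([0,0,-.135])))
    x,y=(m-[35,40]).astype(int);print(x,y);out.append(cv2.convertScaleAbs(cv2.resize(im[y:y+70,x:x+70],(400,400),interpolation=cv2.INTER_CUBIC),alpha=1.5))
cv2.imwrite("pics/p.png",np.hstack(out))
E
```

```text
0.1 [-0.71570671 -0.29121828  1.06548137  1.79569357  0.12281654  1.26488874
  1.12138862]
0.04 [-0.67886109 -0.15735468  1.12374576  1.87033724 -0.017138    1.12986913
  1.24567053]
-0.038 [-0.45974917  0.06564305  1.00817643  1.94235531 -0.27751719  0.98514157
  1.46035143]
12.825 [ 1.63684562e-04  2.26300339e-04 -1.58032305e-05] [-0.71611803 -0.29084402  1.06542318  1.795614    0.1227859   1.26490009
  1.12137806]
tilt err 0.030946914658399334
top foot [[453.62111316 257.80244514]] mouth [448.13768373 252.96158957] collar [[492.16773865 291.62010533]]
413 212
side foot [[424.281995   143.22778914]] mouth [419.85383805 150.10058133] collar [[452.43169332 100.24159984]]
384 110
```

View pics/p.png

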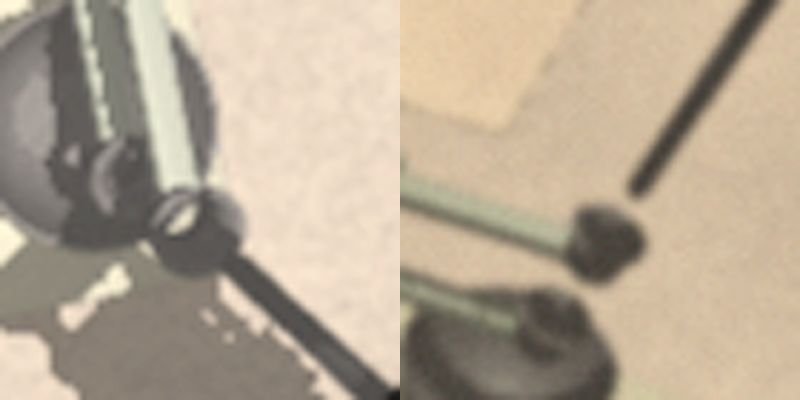

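In both views the foot, top (452.9,257.2) and side (425.1,142.9), lines up with the mouth along the guide axis to within about 1 px. I'll insert with a force guard.

```bash
cat >> h.py <<'E'
yaw=.195
o,G=guide(.5362,-.2508,yaw)
q=(G*Ro.from_euler('z',-yaw)*down(.785)).as_quat()
P=lambda foot,dx=0,dy=0:o+G.apply([dx,dy,foot+.143])
def rep(f,hit):
    s=read_state();print(f,hit,round(s["t"],2),"F_guide",G.inv().apply(s["wrist_force"]).round(1),"M_guide",G.inv().apply(s["wrist_torque"]).round(2),"off",(G.inv().apply(s["tool_pos"]-o)-[0,0,.143]).round(4),"op",round(s["opening"],4))
E
python3 - <<'E'
from h import *
rep("start",0)
for f in(.08,.068,.055,.04):
    h=servo_line(P(f),feed=.05,f_stop=10);pause(.1);rep(f,h)
    if h:break
else: pause(.2);rep("mid",0)
E
```

```text
start 0 12.93 F_guide [ 0.2 -0.8 -0.7] M_guide [-0.08  0.4   0.  ] off [0.0001 0.     0.1   ] op 0.0212
0.08 False 13.57 F_guide [-0.1  0.4 -0.7] M_guide [-0.02  0.4   0.02] off [ 0.0001 -0.0001  0.0802] op 0.0212
0.068 False 14.07 F_guide [-0.1 -0.3 -1.4] M_guide [-0.03  0.39 -0.04] off [ 0.0001 -0.      0.068 ] op 0.0212
0.055 False 14.57 F_guide [ 0.2  0.4 -1.5] M_guide [-0.01  0.41 -0.01] off [ 0.    -0.     0.055] op 0.0207
0.04 False 15.12 F_guide [-0.   0.4  0.1] M_guide [-0.03  0.41 -0.01] off [ 0.0001 -0.0001  0.0401] op 0.0211
mid 0 15.32 F_guide [ 0.2 -0.5 -1. ] M_guide [-0.02  0.37 -0.02] off [ 0.0001 -0.0001  0.0402] op 0.0213
```

It went through the upper bushing without contact. I'll continue through the lower one.

```bash
python3 - <<'E'
from h import *
for f in(.025,.012,0,-.018,-.037):
    h=servo_line(P(f),feed=.05,f_stop=10);pause(.1);rep(f,h)
    if h:break
pause(.3);rep("end",0);out=[]
for n in("top","side"):
    im=capture(n);c=cam(n);m=proj(c,o+G.apply([0,0,.075]))[0];x,y=(m-[35,40]).astype(int)
    print(n,m,"collar pred",proj(c,P(-.037)-G.apply([0,0,.008])),x,y);out.append(cv2.convertScaleAbs(cv2.resize(im[y:y+70,x:x+70],(400,400),interpolation=cv2.INTER_CUBIC),alpha=1.5))
cv2.imwrite("pics/e.png",np.hstack(out))
E
```

```text
0.025 False 15.88 F_guide [-0.2 -0.5 -1. ] M_guide [-0.09  0.39  0.02] off [ 0.0001 -0.      0.0251] op 0.021
0.012 False 16.38 F_guide [-0.5 -0.5 -1.3] M_guide [-0.05  0.36  0.05] off [ 0.0002 -0.0001  0.0122] op 0.0211
0 False 16.88 F_guide [-0.2  0.1 -1. ] M_guide [-0.08  0.39  0.04] off [ 0.0001 -0.0002  0.0003] op 0.0212
-0.018 False 17.48 F_guide [-0.7 -0.4 -0.8] M_guide [-0.03  0.34 -0.  ] off [ 0.0001 -0.0003 -0.0176] op 0.0215
-0.037 False 18.12 F_guide [-0.7  0.3 -1.3] M_guide [-0.05  0.41  0.02] off [ 0.0002 -0.0001 -0.0366] op 0.0215
end 0 18.42 F_guide [-0.3 -0.6 -1.3] M_guide [-0.06  0.36  0.03] off [ 0.0001  0.0001 -0.0369] op 0.0208
top [448.13768373 252.96158957] collar pred [[453.27295263 257.46724512]] 413 212
side [419.85383805 150.10058133] collar pred [[424.01019431 143.76010424]] 384 110
```

View pics/e.png

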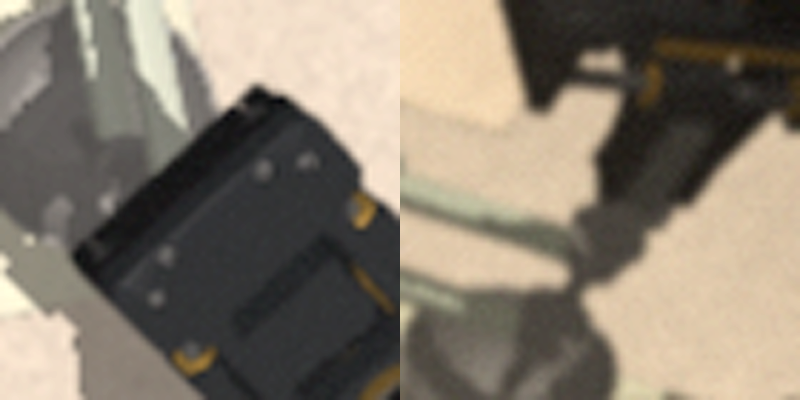

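The side view shows the shaft entering the upper bushing at about (421,149) with its collar above it, and nothing touching. All forces stayed under 2 N, so I'm handing it in.

```bash
python3 - <<'E'
from h import *
pause(.3);rep("final",0);finish_job()
E
```

```text
final 0 18.82 F_guide [-0.1 -0.1 -0.6] M_guide [-0.08  0.41  0.03] off [ 0.     0.    -0.037] op 0.0212
the job is handed in; nothing more can be done
```

I took the longer shaft out of the rack by its handle, threaded it down through both bushings, and handed the job in at 18.8 s with the gripper still holding it. `finish_job()` reports no verdict, so I can't confirm it passed.

- **Which shaft:** triangulation put its handle top at about 0.19 m, against about 0.15 m for the other one. That fits the description of the longer shaft.
- **Last checks:** going by the arm's pose and the grasp, the foot is 37 mm beyond the lower bushing's underside. That is about 22 mm above the bowl's floor and about 19 mm below its rim. The collar is about 23 mm above the upper bushing. The tool was on the guide axis I measured, the opening was steady at 21 mm, and contact forces were under about 2 N throughout.
- **Not seen directly:** the last pictures show the collar just above the upper bushing, but the gripper hid most of the view. That the foot is inside the lower bushing and the bowl rests on the tool pose and the low forces. I did not re-measure where the bowl, shorter shaft, bottle and jar ended up.
- **Disagreements:** I first misread one stand corner in the wrist pictures, then corrected it. The remaining errors in the fit of the stand's position were about 1 px at the upper bushing and up to 2.6 px on the base plate corners.
- **Blue look-alike:** it was upright in the first picture and already lying down at 2.4 s, before I grasped anything. I did not touch it on purpose. It probably toppled by itself, but I did not check whether the arm brushed it.

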